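# Tip an upside-down flange over and set it on the brazing stand

## Task

Two pipe flanges wait in two tip-over trays on the brazing bench; one of them arrived upside down, its flat face up and its round hub hidden underneath. Swing that flange's tray up by its side pin until the flange topples over onto the pad behind, lower the tray fully again, then set the flange, hub up, centrally on the white top of the round brazing stand and let go.

Things in the scene. Friction and masses are not known exactly. Their poses are not given: they have to be found in the camera images.
- flange_mid (a point): Upside-down steel flange: disc 56 mm across, 14 mm thick, with a socketed hub 32 mm across, 14 mm long on one face; 0.25 kg. Point on its axis, half-way up (14 mm from either end). z points out of the flat face: up at the start, down once hub up. It stands on its hub in the tray; toppled, its middle lies about 30 mm past the hinge. An equal flange lies hub up in a second, equal tray.
- tip_tray (a joint): Angle (rad) of the aluminium tray holding the upside-down flange: 0 lowered (level), 1.57 upright, 2.3 end of travel, leaning over the pad. No spring, slight friction: falls back if let go below upright. The flange topples onto the pad by about 2.0; 2.15 is ample. Tray 66 mm wide inside. Pad: flat, 50 mm above the table, from the hinge to 96 mm past it, 100 mm wide, edges 10 mm high.
- tip_pin (a point): Middle of the pin (12 mm thick, 60 mm long) sticking out of that tray's side, to swing it by; moves with the tray. y: outward along the pin, parallel to the hinge. The hinge axis lies 80 mm from the point along +x; with the tray lowered x is level, z up, pin and hinge 50 mm above the table. Opening swings the pin up and over towards the +x side. Tray and pad are centred 74 mm along -y.
- stand_top (a point): Centre of the flat top of the round brazing stand: a white firebrick disc 96 mm in diameter, its top 60 mm above the table, fixed. z is up.
There are look-alikes about, which are no part of the job. Leave any orange or purple look-alike of the part that bears flange_mid alone.

How it is judged (in metres and radians):
On the way, in this order (a step that is already met when the one before it is completed fails the run):
1. the tray with the upside-down flange is swung past upright (value of joint tip_tray above 1.6 rad), for 0.05 s.
2. the flange lies hub up and its tray is lowered again, before the flange is set on the stand (value of joint tip_tray below 0.12 rad and angle between flange_mid's own z axis and vertical above 2.97 rad and horizontal distance between flange_mid and stand_top above 0.06 m), for 0.1 s.
At the end, for the whole second after the job is handed in: The flange lies at rest flat on the stand's top, hub up (within 10 degrees), its middle within 18 mm of the stand's centre, released, and its tray is lowered (within 0.12 rad) (angle between flange_mid's own z axis and vertical above 2.97 rad and horizontal distance between flange_mid and stand_top below 0.018 m and z of flange_mid in the frame of stand_top between 0.009 and 0.019 m and value of joint tip_tray below 0.12 rad and linear speed of flange below 0.02 m/s); the robot touches nothing.
It also fails if it takes over 58 s, if anything falls off the work surface, if the arm or the gripper's body presses on something with over 40 N, if the wrist force passes 120 N, or if a joint passes its speed limit or range.

## Robot

A 6-joint arm with a two-finger parallel gripper is mounted at the origin on the work surface. World frame = base frame: x ahead of the robot, y to its left, z up, the work surface at z = 0. Lengths are in mm, angles in rad, forces in N, time in s.
With the tool pointing down it reaches from about 325 to 775 mm from the base axis. Payload 5.5 kg.
Tool frame: the origin (TCP) lies midway between the tips of the shut fingers; the grasp point (between the pads) lies 19 mm behind it; z points along the fingers, y is the direction in which the jaws open and shut (so a half turn about z gives the same grasp; the last joint's range is limited). The gripper opens to 85 mm and grips with 20 to 120 N. Pads are 22 mm wide; open, the fingers measure 114 mm over their backs; the gripper's body (76 mm by 85 mm) begins 54 mm behind the grasp point. The pads swing forward as they close: fully open they stand 13 mm farther back than shut.
Start: joints at [1.129, 0.091, 1.231, -0, 1.82, -0.057], TCP at [225.23, 556.136, 195.075] pointing down, gripper open.
Joint ranges: [-2.87, 2.87], [-0.86, 2.18], [0.17, 2.46], [-1.51, 4.65], [0.06, 2.69], [-2.65, 2.65]. Speed limits (rad/s): [2.57, 2.57, 3.01, 3.14, 3.14, 3.14].

## Interface

Orientations are given as a unit quaternion [w, x, y, z].
In Python, from rig import * gives the robot as it stands. The module is installed in compiled form; this text tells all that it offers. Calls block until the motion is done:
- move_ptp(position, orientation): joint-space move of the TCP to a pose.
- move_linear(position, rotation=None, feed=150, stop_force=None): straight line of the TCP; rotation=None keeps the orientation; feed is the mean speed in mm/s. With stop_force (N) it stops when the force on the tool has changed by that much, and returns True; else False.
- move_joints(angles): joint-space move.
- gripper_to(opening, grasp_force=None): finger opening in mm; grasp_force is the grip in N (None keeps the last); returns when the fingers have stopped.
- sleep(seconds).
- inverse_kinematics(position, orientation): joint angles nearest the present ones, or None.
- state(): the state.
- capture(name): name is "scene" or "side" or "wrist"; returns (picture, depth): 400x640x3 uint8, blue, green, red; 400x640 float32, mm along the optical axis (not along the pixel's ray), 0 where there is no reading.
- camera_params(name): a dict with "camera_matrix" (3x3 intrinsics, pixels), "position" and "attitude" of the camera in the world; the wrist camera has in their place "T_tool_cam" (4x4, takes a point from camera to tool coordinates, whose origin is the TCP and whose axes are the flange's). Camera axes: x right, y down, z forward; pixel columns grow to the right and rows downward; lengths in mm; the calibration is good to about 2 mm. A picture is of the moment at which its call begins: read the wrist's pose just before it. camera_params takes no time and is no camera call.
A pose or a line that the arm cannot do raises IKError and nothing moves.
- job_done(): hands the job in, once; it reports no verdict.
Trained networks look in the newest picture that a camera, given by its name, has taken for a name from the list of things; names that differ only in an ending like _2 or _b are one class to them, and where a whole thing is asked for, a point or a joint stands for the part that bears it (a point fixed in the world has none). Each returns a list of dicts, best first, with "conf" (0 to 1); they miss things now and then, are a little off and sometimes report something else, mostly with a low value. They report only what shows in the picture. A call takes as long as a camera call. They do not tell look-alikes from the thing itself.
- cut_out(label, camera): "pixels" (400x640 bool, what is visible of it) and "location" ([row, column] in pixels, amid what is visible of it).
- landmark_of(label, camera): "location" ([row, column] in pixels: a listed point, or the origin of a listed thing).
The state is a dict: "time_s": time; "qpos": joint angles; "dq": joint speeds; "joint_efforts": joint torques, N m; "ee_pos": TCP position; "eef_rot": TCP orientation; "wrist_force": force on the tool from outside, world axes, zero at the start; "moment": the same for the moment, N m; "finger_gap": finger opening in mm.
Only numpy, scipy, OpenCV 4.12 (cv2) and the standard library are available. Lean on these libraries where they do the work, as an engineer would, in place of code of your own. Each camera call takes 0.05 s, during which the arm holds its last target.

## Working session

There is one attempt and no reset: what is moved stays moved. The work goes in short steps, each a Python script; the robot and the scene stay as the last script left them, time stands still between calls to the robot, and variables do not carry over. Pictures are saved under pics/ and viewed, and the job is handed in when it is done.

```bash
mkdir -p pics
cat > h.py <<'E'
from rig import *
import numpy as np, cv2
from scipy.spatial.transform import Rotation as R
def q2R(q): return R.from_quat([q[1],q[2],q[3],q[0]]).as_matrix()
def R2q(M):
    q=R.from_matrix(M).as_quat(); return [float(q[3]),float(q[0]),float(q[1]),float(q[2])]
def camT(name,st=None):
    p=camera_params(name)
    K=np.array(p["camera_matrix"])
    if "T_tool_cam" in p:
        T=np.eye(4);T[:3,:3]=q2R(st["eef_rot"]);T[:3,3]=st["ee_pos"]
        return K,T@np.array(p["T_tool_cam"])
    T=np.eye(4);a=np.array(p["attitude"]);T[:3,:3]=a if a.shape==(3,3) else q2R(a);T[:3,3]=p["position"]
    return K,T
def pt(K,T,r,c,d):
    p=np.array([(c-K[0,2])/K[0,0]*d,(r-K[1,2])/K[1,1]*d,d,1]);return (T@p)[:3]
def ray(K,T,r,c,z):
    v=T[:3,:3]@np.array([(c-K[0,2])/K[0,0],(r-K[1,2])/K[1,1],1]);o=T[:3,3]
    return o+v*(z-o[2])/v[2]
def cloud(K,T,dep):
    r,c=np.mgrid[0:400,0:640];P=np.stack([(c-K[0,2])/K[0,0]*dep,(r-K[1,2])/K[1,1]*dep,dep],-1)
    return P@T[:3,:3].T+T[:3,3]
E
python3 - <<'E'
from h import *
for n in("scene","side","wrist"):
    st=state();im,d=capture(n);cv2.imwrite(f"pics/{n}0.png",im);np.save(f"{n}0.npy",d)
    K,T=camT(n,st);print(n,K[0,0],T.round(2).tolist())
    for l in("flange_mid","tip_pin","stand_top"):
        for o in landmark_of(l,n):
            r,c=o["location"];dd=d[int(r),int(c)];print(l,round(o["conf"],2),int(r),int(c),pt(K,T,r,c,dd).round(),)
print(state())
E
```

```text
scene 479.2790754819399 [[-0.13, 0.83, -0.54, 1024.53], [0.99, 0.1, -0.08, 121.27], [-0.01, -0.55, -0.84, 915.23], [0.0, 0.0, 0.0, 1.0]]
flange_mid 0.82 230 365 [507. 154.  27.]
flange_mid 0.77 184 429 [370. 289.  27.]
flange_mid 0.63 238 415 [526. 258.  46.]
tip_pin 0.86 228 458 [495. 345.  51.]
stand_top 0.87 231 293 [546.   7.  57.]
side 473.2787026021966 [[0.94, -0.2, 0.27, 213.91], [-0.33, -0.57, 0.75, -682.6], [0.01, -0.8, -0.61, 651.82], [0.0, 0.0, 0.0, 1.0]]
flange_mid 0.96 185 320 [497. 136.  29.]
flange_mid 0.91 166 248 [359. 262.  30.]
flange_mid 0.49 151 312 [516. 252.  47.]
tip_pin 0.75 133 293 [495. 336.  55.]
stand_top 0.68 202 363 [548.  12.  58.]
wrist 358.73308959930023 [[0.38, 0.88, 0.3, 148.09], [0.93, -0.36, -0.12, 587.66], [0.0, 0.32, -0.95, 374.9], [0.0, 0.0, 0.0, 1.0]]
{'time_s': 0.6, 'qpos': array([ 1.12934740e+00,  9.10749420e-02,  1.23066427e+00,  1.99466377e-05,
        1.81979270e+00, -5.66691763e-02]), 'dq': array([-2.51701102e-03,  2.82144326e-05, -1.65778132e-05, -6.79708346e-04,
       -6.56512367e-04, -2.17118875e-04]), 'joint_efforts': array([-1.38536401e-03, -4.58143759e+01, -4.17848289e+01, -2.10274980e-04,
        8.12027320e-04,  1.41131889e-05]), 'ee_pos': array([225.20252814, 556.16262772, 195.11042007]), 'eef_rot': array([-1.88137009e-06,  1.91202810e-01,  9.81550551e-01,  3.18158173e-05]), 'wrist_force': array([-0.09293688,  0.28996564, -0.07080831]), 'moment': array([-0.06706517, -0.01172711,  0.00744423]), 'finger_gap': 85.41858702718663}
```

View pics/scene0.png

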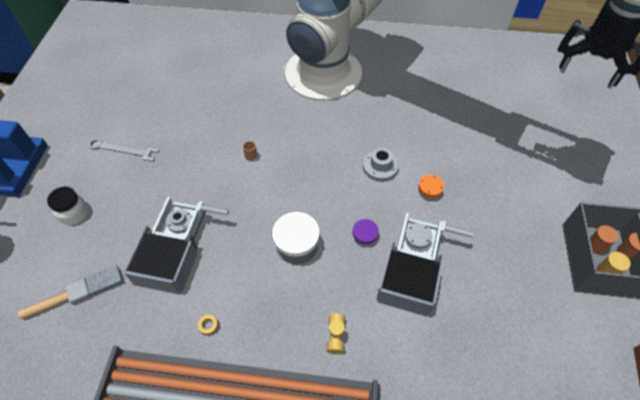

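View pics/side0.png

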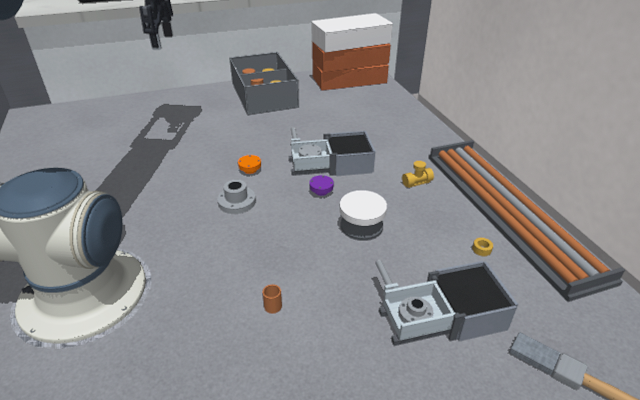

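The upside-down flange is in the right-hand tray of the scene view, at about (418,235), flat face up. Its pin is at about (458,232). The left tray at (178,217) holds the hub-up flange. Next is a closer look with the wrist camera.

Run:
```python
from h import *
q=[0,0.7071068,0.7071068,0]  # tool y -> +x? 
M=q2R(q);print(M.round(2))
Kt=np.array(camera_params("wrist")["T_tool_cam"]);print(Kt.round(2))
for s in(q,R2q(M@np.diag([-1,-1,1]))):
    print(inverse_kinematics([520,300,260],s))
```

```text
[[ 0.  1.  0.]
 [ 1.  0.  0.]
 [ 0.  0. -1.]]
[[  -0.     -0.95   -0.32   83.33]
 [   1.     -0.      0.      0.26]
 [  -0.     -0.32    0.95 -180.  ]
 [   0.      0.      0.      1.  ]]
[ 4.66612790e-01  1.16272524e-01  1.08812828e+00 -4.44089210e-16
  1.93719185e+00  4.66612790e-01]
None
```

Run:
```python
from h import *
q=[0,0.7071068,0.7071068,0]
move_ptp([535,285,260],q)
st=state();im,d=capture("wrist");cv2.imwrite("pics/w1.png",im);np.save("w1.npy",d)
K,T=camT("wrist",st);np.savez("w1.npz",K=K,T=T,d=d)
for l in("flange_mid","tip_pin"):
    for o in landmark_of(l,"wrist"):
        r,c=o["location"];dd=d[int(r),int(c)];print(l,round(o["conf"],2),int(r),int(c),pt(K,T,r,c,dd).round(1),ray(K,T,r,c,50).round(1))
P=cloud(K,T,d)
for l in("tip_pin","flange_mid","tip_tray"):
    for o in cut_out(l,"wrist"):
        m=o["pixels"]&(d>0);print(l,round(o["conf"],2),np.array(o["location"]).astype(int),m.sum(),P[m].min(0).round(),P[m].max(0).round(),np.median(P[m],0).round(1))
print(st["time_s"])
```

```text
flange_mid 0.91 141 176 [373.5 297.3  29.6] [381.5 300.9  50. ]
flange_mid 0.81 172 299 [515.  266.3  49.1] [515.  266.6  50. ]
flange_mid 0.55 250 290 [501.8 158.4  29.4] [503.5 169.   50. ]
tip_pin 0.68 100 279 [496.2 345.2  56.8] [495.5 344.7  50. ]
tip_pin 0.58 [148 293] 4747 [459. 202.  -2.] [573. 372.  61.] [511.  276.4  39.4]
flange_mid 0.8 [253 292] 1473 [476. 112.  -0.] [531. 181.  31.] [504.2 155.2  28.6]
flange_mid 0.77 [175 300] 1904 [485. 229.  20.] [539. 290.  51.] [512.5 263.6  48.9]
flange_mid 0.69 [144 173] 1962 [328. 258.  -0.] [395. 320.  32.] [368.6 293.6  29.1]
tip_tray 0.91 [151 301] 4444 [463. 202.  -2.] [572. 371.  59.] [513.1 277.1  38.2]
2.1417
```

View pics/w1.png

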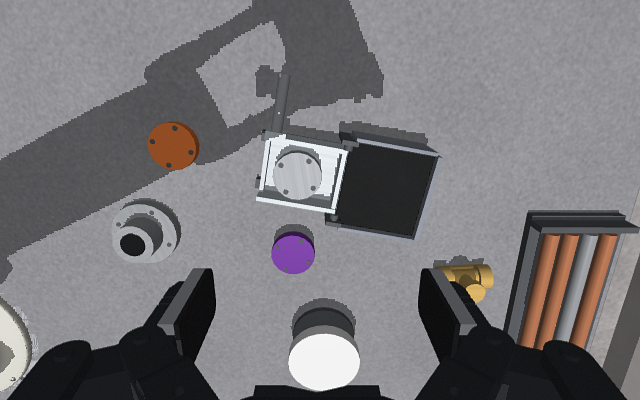

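The wrist view shows the flat-face-up flange at (298,173), the pin from about (272,135) to (285,75), and the pad at (385,185). The assembly is yawed by roughly 10°. Next I fit the pin and pad from depth.

Run:
```python
from h import *
z=np.load("w1.npz");K,T,d=z["K"],z["T"],z["d"];P=cloud(K,T,d)
r,c=np.mgrid[0:400,0:640]
m=(r<128)&(r>65)&(c>262)&(c<300)&(P[...,2]>46)&(P[...,2]<70)
Q=P[m];print(len(Q),Q.min(0).round(1),Q.max(0).round(1),np.percentile(Q[:,2],[5,50,95]).round(1))
ctr=Q[:,:2].mean(0);u,s,vt=np.linalg.svd(Q[:,:2]-ctr);a=vt[0]*np.sign(vt[0][1]);t=(Q[:,:2]-ctr)@a;w=(Q[:,:2]-ctr)@vt[1]
print("pin",ctr.round(1),a,np.degrees(np.arctan2(a[0],a[1])),np.percentile(t,[0,2,98,100]).round(1),np.percentile(w,[2,98]).round(1))
# pad
m=(r>125)&(r<245)&(c>335)&(c<445)&(P[...,2]>45)&(P[...,2]<53);Q=P[m]
print("pad floor",len(Q),np.percentile(Q,[50],axis=0).round(1)); rect=cv2.minAreaRect(Q[:,:2].astype(np.float32));print(rect)
m=(r>120)&(r<250)&(c>335)&(c<445)&(P[...,2]>56)&(P[...,2]<64);Q=P[m];print("rim",len(Q),cv2.minAreaRect(Q[:,:2].astype(np.float32)))
# flange
m=(r>140)&(r<205)&(c>270)&(c<325)&(P[...,2]>46.5)&(P[...,2]<52);Q=P[m];print("flange",len(Q),cv2.minEnclosingCircle(Q[:,:2].astype(np.float32)))
# stand from scene
d=np.load("scene0.npy");K,T=camT("scene");P=cloud(K,T,d)
m=(abs(P[...,0]-545)<75)&(abs(P[...,1]-10)<75)&(P[...,2]>54)&(P[...,2]<66);Q=P[m];print("stand",len(Q),np.median(Q[:,2]),cv2.minEnclosingCircle(Q[:,:2].astype(np.float32)))
d=np.load("side0.npy");K,T=camT("side");P=cloud(K,T,d)
m=(abs(P[...,0]-545)<75)&(abs(P[...,1]-10)<75)&(P[...,2]>54)&(P[...,2]<66);Q=P[m];print("stand",len(Q),np.median(Q[:,2]),cv2.minEnclosingCircle(Q[:,:2].astype(np.float32)))
```

```text
628 [485.8 317.5  49.9] [506.2 372.   58.8] [52.5 55.9 57.7]
pin [496.8 345.2] [0.18292872 0.98312618] 10.540396344834535 [-29.1 -27.1  25.9  27. ] [-5.5  5.9]
pad floor 7248 [[608.4 250.1  50.8]]
((604.3866577148438, 249.3642120361328), (105.01422119140625, 112.55074310302734), 79.46151733398438)
rim 1296 ((606.9468994140625, 246.93548583984375), (108.81397247314453, 110.26544952392578), 80.01466369628906)
flange 2162 ((512.1681518554688, 264.4529724121094), 44.8265380859375)
stand 1484 57.92336522385085 ((547.0138549804688, 12.012009620666504), 48.5716438293457)
stand 1159 59.83541271302329 ((542.1008911132812, 6.121119976043701), 49.086708068847656)
```

Pin, pad and hinge agree with each other: yaw is about 10.3° and the predicted pad centre (609,249) lies within 5 mm of the measured one. Now grasp the pin.

```bash
cat >> h.py <<'E'
th=np.radians(10.3)
px=np.array([np.cos(th),-np.sin(th),0]);py=np.array([np.sin(th),np.cos(th),0])
pin=np.array([496.6,345.1,50.]);hinge=pin+80*px
Mg=np.stack([py,px,np.array([0,0,-1.])],1)
qg=R2q(Mg)
E
python3 - <<'E'
from h import *
g=pin+5*py
print(np.linalg.det(Mg))
gripper_to(50,40)
move_ptp(list(g+[0,0,70]),qg)
print(state()["qpos"].round(2))
print(move_linear(list(g+[0,0,-17]),feed=100,stop_force=15))
gripper_to(0,40)
s=state();print(s["finger_gap"],s["ee_pos"],s["wrist_force"],s["time_s"])
im,d=capture("side");cv2.imwrite("pics/s2.png",im[60:260,160:480].repeat(2,0).repeat(2,1))
E
```

```text
1.0
[ 0.56  0.11  1.34 -0.    1.69  0.74]
False
-0.05301401665822604 [497.46975708 350.02921879  33.02223645] [-0.01604438 -0.02999819 -0.1936923 ] 5.1167
```

View pics/s2.png

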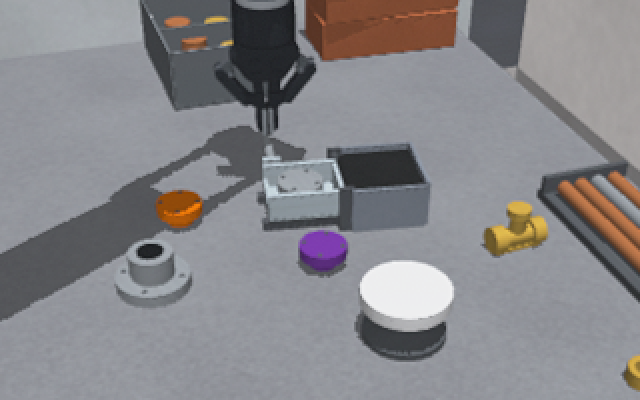

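Run:
```python
from h import *
im,d=capture("wrist");cv2.imwrite("pics/w3.png",im)
im,d=capture("scene");cv2.imwrite("pics/c3.png",im[150:320,300:520].repeat(3,0).repeat(3,1))
```

```text
(no output)
```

View pics/w3.png

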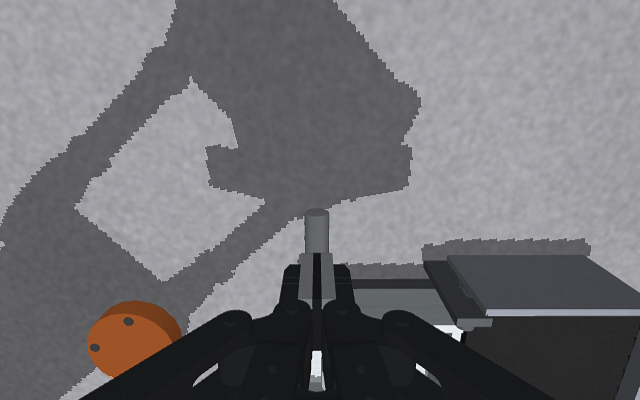

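View pics/c3.png

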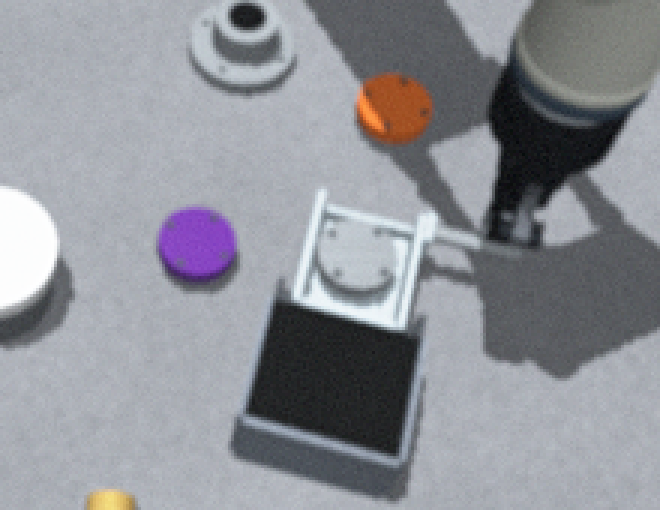

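Run:
```python
from h import *
st=state();im,d=capture("wrist");K,T=camT("wrist",st);P=cloud(K,T,d)
print(st["finger_gap"],st["ee_pos"])
for c in(307,317,328):
  for r in range(205,300,7):print(c,r,P[r,c].round(1),im[r,c])
cv2.imwrite("pics/w4.png",im[190:400,210:430].repeat(3,0)[:600].repeat(3,1))
```

```text
0.14941262788207363 [497.48385401 350.02529937  32.97809906]
307 205 [492.8 357.3   0. ] [97 94 94]
307 212 [497.1 372.3  52.5] [83 81 80]
307 219 [496.6 369.7  54.7] [90 86 85]
307 226 [495.9 365.8  53.9] [90 87 86]
307 233 [495.1 361.8  53.1] [90 87 85]
307 240 [494.6 358.9  54.9] [90 88 86]
307 247 [493.7 354.6  53.6] [90 88 87]
307 254 [495.9 362.8  77. ] [93 88 87]
307 261 [496.  362.3  82.2] [94 90 88]
307 268 [496.  361.8  86.9] [94 91 89]
307 275 [496.1 361.7  92. ] [94 91 89]
307 282 [496.2 361.7  97. ] [94 91 89]
307 289 [496.3 361.4 101.2] [92 89 87]
307 296 [496.6 362.2 106.8] [92 89 88]
317 205 [499.  356.3   0.5] [95 94 93]
317 212 [501.7 371.1  51.5] [80 79 77]
317 219 [501.5 369.9  57.5] [106 104 101]
317 226 [500.8 365.8  56. ] [107 105 101]
317 233 [500.2 362.9  57.6] [107 104 102]
317 240 [499.6 359.3  57.6] [106 104 102]
317 247 [498.9 355.5  57.2] [107 105 103]
317 254 [500.  361.6  76.1] [19 19 19]
317 261 [499.8 360.6  80.3] [24 23 24]
317 268 [499.9 361.   86.9] [22 22 22]
317 275 [499.8 360.6  91.4] [21 21 21]
317 282 [512.9 432.5 213. ] [21 21 21]
317 289 [499.9 361.  101.5] [20 20 21]
317 296 [499.8 360.8 105.6] [23 22 23]
328 205 [ 5.058e+02  3.549e+02 -2.000e-01] [98 96 95]
328 212 [506.9 370.   51.2] [79 77 76]
328 219 [506.4 366.9  52.2] [75 72 71]
328 226 [505.8 363.9  53.7] [74 72 71]
328 233 [505.1 359.5  52. ] [68 68 66]
328 240 [504.5 356.   52.5] [67 65 63]
328 247 [503.8 351.9  52. ] [66 64 63]
328 254 [504.6 360.4  75.5] [93 89 87]
328 261 [504.4 360.5  81.6] [93 90 89]
328 268 [504.2 359.9  86.2] [93 90 88]
328 275 [504.1 360.4  92.4] [93 90 88]
328 282 [503.9 360.4  97.2] [92 90 88]
328 289 [503.8 360.6 102. ] [94 91 89]
328 296 [503.7 361.  107. ] [93 90 88]
```

View pics/w4.png

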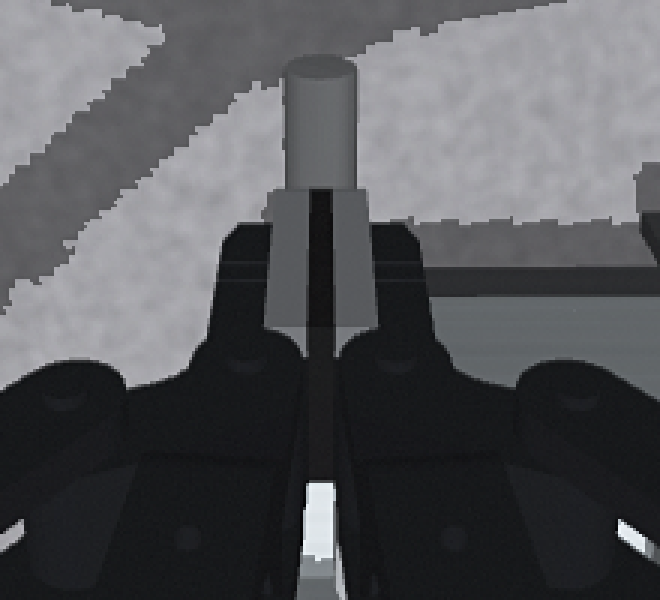

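The shut fingertips appear at z≈72, above the pin, although the TCP reads 33. I'll check the actual tip position in the tool frame using the earlier open-finger picture and this one.

Run:
```python
from h import *
p=camera_params("wrist");Tc=np.array(p["T_tool_cam"]);K=np.array(p["camera_matrix"])
d=np.load("w1.npy");C=cloud(K,Tc,d)
m=(C[...,2]<0)&(C[...,2]>-150)&(d>0)
for lo in range(-60,10,5):
    k=m&(C[...,2]>=lo)&(C[...,2]<lo+5);print("open",lo,k.sum(),(C[k].min(0).round(),C[k].max(0).round()) if k.any() else "")
st=state();im,d=capture("wrist");C=cloud(K,Tc,d)
m=(abs(C[...,1])<14)&(abs(C[...,0])<20)&(d>0)
for lo in range(-70,15,5):
    k=m&(C[...,2]>=lo)&(C[...,2]<lo+5);print("shut",lo,k.sum(),(C[k].min(0).round(),C[k].max(0).round()) if k.any() else "")
```

```text
open -60 706 (array([-11., -55., -60.]), array([ 12.,  55., -55.]))
open -55 369 (array([-10., -49., -55.]), array([ 12.,  50., -50.]))
open -50 6 (array([ -6., -43., -50.]), array([  5.,  43., -49.]))
open -45 0 
open -40 0 
open -35 0 
open -30 0 
open -25 0 
open -20 0 
open -15 0 
open -10 0 
open -5 0 
open 0 0 
open 5 0 
shut -70 517 (array([  6., -13., -70.]), array([ 12.,  14., -65.]))
shut -65 509 (array([  6., -13., -65.]), array([ 12.,  14., -60.]))
shut -60 461 (array([  6., -13., -60.]), array([ 12.,  14., -55.]))
shut -55 416 (array([  6., -13., -55.]), array([ 12.,  14., -50.]))
shut -50 366 (array([  7., -13., -50.]), array([ 12.,  14., -45.]))
shut -45 175 (array([  7., -12., -45.]), array([ 12.,  12., -41.]))
shut -40 0 
shut -35 0 
shut -30 8 (array([  9.,  -1., -25.]), array([ 15.,   1., -25.]))
shut -25 757 (array([  1.,  -5., -25.]), array([ 20.,   6., -20.]))
shut -20 63 (array([ -0.,  -6., -20.]), array([ 20.,   6., -18.]))
shut -15 0 
shut -10 0 
shut -5 0 
shut 0 0 
shut 5 0 
shut 10 0
```

Both the wrist depth and the side view put the real shut tips about 41 mm behind the reported TCP. That puts the grasp point about 60 mm behind it. I'll use this measured offset and descend guarded.

Run:
```python
from h import *
g=pin+5*py
gripper_to(45,40)
s=state();print(s["ee_pos"])
print(inverse_kinematics([g[0],g[1],-9],qg))
print(move_linear([g[0],g[1],-9],feed=60,stop_force=10))
gripper_to(0,40)
s=state();print(s["finger_gap"],s["ee_pos"],s["wrist_force"],s["time_s"])
im,d=capture("wrist");cv2.imwrite("pics/w5.png",im[150:400,180:460].repeat(2,0).repeat(2,1))
```

```text
[497.50879845 350.01706534  33.02277439]
[ 5.57190894e-01  1.68692342e-01  1.51024122e+00 -4.44089210e-16
  1.46265909e+00  7.36959807e-01]
False
10.674933554927975 [497.53107927 350.28014288  -8.34605056] [-1.10803019 -0.24609071  2.75843534] 7.1167
```

View pics/w5.png

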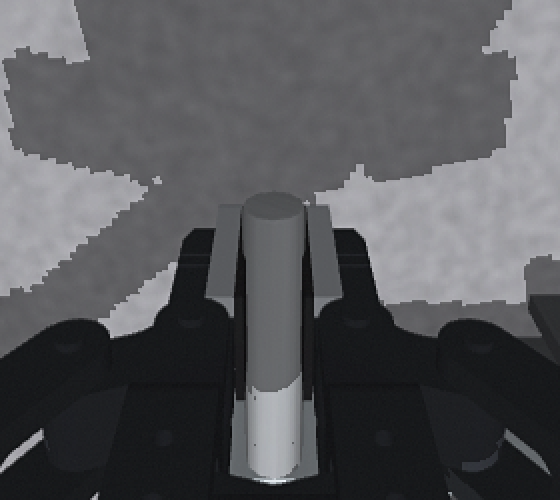

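The pin is now between the pads (gap 10.7 mm). Swinging.

```bash
cat > swing.py <<'E'
from h import *
import sys
def arc(p0,a0,a1,n,feed=70):
    for a in np.linspace(a0,a1,n+1)[1:]:
        d=px*80*(1-np.cos(a))+np.array([0,0,80*np.sin(a)])
        move_linear(list(p0+d),qg,feed=feed)
        s=state();print(round(a,2),s["wrist_force"].round(1),s["moment"].round(2),round(s["finger_gap"],1),(s["ee_pos"]-p0-d).round(1),round(s["time_s"],2))
        if np.linalg.norm(s["wrist_force"])>50: print("HIGH");return False
    return True
E
python3 - <<'E'
from swing import *
p0=state()["ee_pos"];np.save("p0.npy",p0)
arc(p0,0,0.6,4)
im,d=capture("side");cv2.imwrite("pics/s6.png",im[60:260,160:480].repeat(2,0).repeat(2,1))
E
```

```text
0.15 [ 0.3  1.6 -4.9] [ 0.38 -0.06 -0.03] 10.7 [-0.4 -0.1 -0.9] 7.5
0.3 [-2.9  2.  -5. ] [ 0.37  0.47 -0.03] 10.3 [-0.8  0.  -0.6] 7.83
0.45 [-5.6  1.9 -3.7] [0.3  1.04 0.04] 10.5 [-1.1  0.1  0.2] 8.15
0.6 [-9.4  0.5 -0. ] [ 0.19  1.49 -0.01] 10.7 [-1.8  0.3  0.6] 8.47
```

View pics/s6.png

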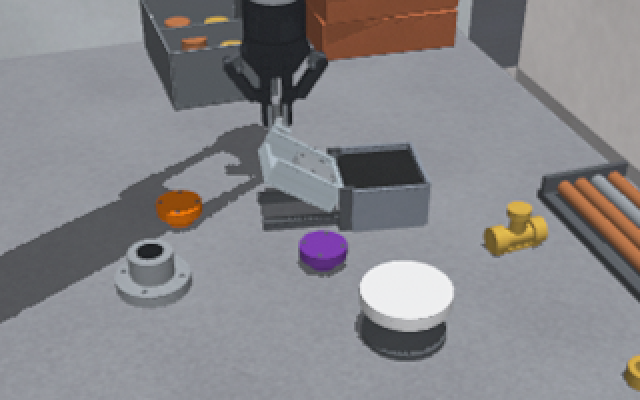

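The tray is tilting with the flange in it and forces are low. Continuing.

Run:
```python
from swing import *
p0=np.load("p0.npy")
arc(p0,0.6,2.1,10)
im,d=capture("side");cv2.imwrite("pics/s7.png",im[40:240,160:480].repeat(2,0).repeat(2,1))
im,d=capture("scene");cv2.imwrite("pics/c7.png",im[120:320,300:520].repeat(3,0).repeat(3,1))
```

```text
0.75 [-12.3   0.7   3.2] [0.12 2.19 0.01] 10.9 [-2.4  0.4  1.3] 8.85
0.9 [-14.1  -1.6   8.7] [-0.04  2.65 -0.01] 10.4 [-2.6  0.5  2.5] 9.18
1.05 [-15.8  -2.6  13.4] [-0.33  2.71 -0.02] 10.6 [-1.7  0.5  4.4] 9.5
1.2 [-11.9  -1.9  13.2] [-0.25  2.04  0.04] 10.5 [-0.5  0.5  4.7] 9.82
1.35 [-6.2 -1.5  9.2] [-0.12  0.84  0.07] 10.8 [1.3 0.3 4.4] 10.15
1.5 [-4.8  0.2  6.3] [ 0.03  1.   -0.04] 10.1 [0.8 0.4 3.6] 10.47
1.65 [-3.3 -0.4  5.7] [0.15 0.73 0.03] 10.8 [1.  0.4 3.1] 10.8
1.8 [-0.6  2.7  5.1] [0.29 0.37 0.04] 10.4 [1.1 0.4 2. ] 11.12
1.95 [0.7 2.5 4.5] [ 0.44 -0.04  0.05] 10.6 [0.8 0.3 1. ] 11.45
2.1 [2.6 4.9 3.6] [ 0.69 -0.33  0.12] 10.7 [ 0.9  0.3 -0.1] 11.78
```

View pics/s7.png

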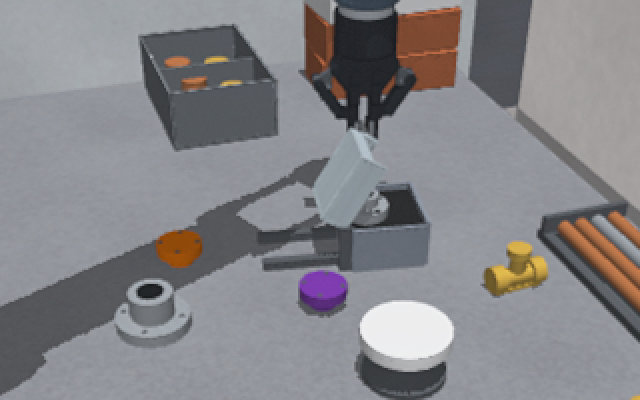

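View pics/c7.png

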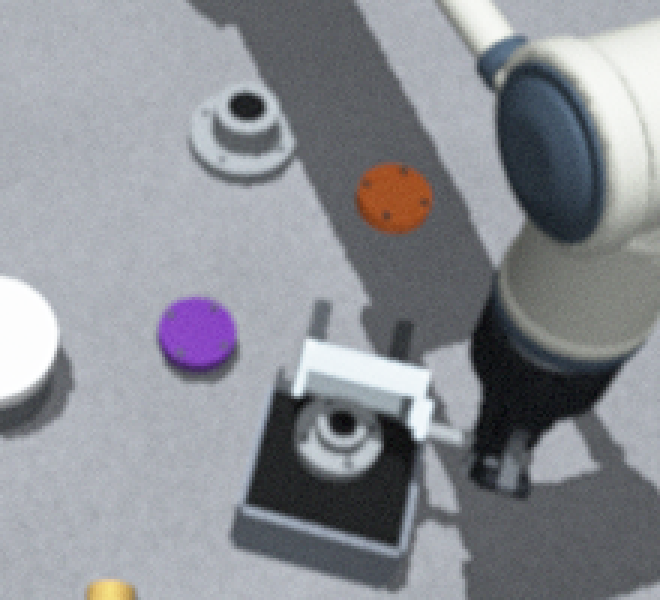

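The flange lies hub up on the pad (scene crop around (340,440)). Lowering the tray by the reverse arc.

Run:
```python
from swing import *
p0=np.load("p0.npy")
if arc(p0,2.1,0.0,14):
    gripper_to(40)
    s=state();print(s["time_s"],s["ee_pos"])
    move_linear(list(s["ee_pos"]+[0,0,130]),feed=200)
    # view from above the flange
    c=hinge+30*px-74*py
    move_ptp([c[0],c[1]+10,190],qg)
    st=state();im,d=capture("wrist");cv2.imwrite("pics/w8.png",im);K,T=camT("wrist",st);np.savez("w8.npz",K=K,T=T,d=d)
    print(landmark_of("flange_mid","wrist"),"expect",c,st["time_s"])
    im,d=capture("side");cv2.imwrite("pics/s8.png",im[40:240,160:480].repeat(2,0).repeat(2,1))
```

```text
1.95 [4.4 3.8 2.7] [ 0.62 -0.8   0.05] 10.6 [1.  0.3 0.6] 12.2
1.8 [4.4 2.7 5.3] [ 0.51 -0.97  0.03] 10.3 [1.4 0.2 1.4] 12.53
1.65 [2.3 3.4 6.6] [ 0.47 -0.6   0.02] 10.3 [0.9 0.2 1.1] 12.85
1.5 [0.2 3.5 6.8] [ 0.43 -0.33  0.08] 10.5 [0.3 0.1 0.8] 13.18
1.35 [-0.2  4.   3.9] [ 0.59 -0.15 -0.  ] 10.1 [-0.4  0.1 -0.2] 13.5
1.2 [-1.5  3.4  1.7] [ 0.64  0.16 -0.05] 10.5 [-0.8 -0.  -0.7] 13.82
1.05 [-2.6  3.4  2.3] [ 0.57  0.29 -0.04] 10.2 [-0.7 -0.1 -0.5] 14.15
0.9 [ 1.9  3.7 -1.4] [ 0.47 -0.54 -0.04] 10.6 [-0.  -0.2 -0.8] 14.47
0.75 [-0.4  2.4  1.8] [ 0.32 -0.29  0.06] 10.5 [-0.5 -0.2 -0.4] 14.8
0.6 [ 0.9  1.1 -0.2] [ 0.2  -0.35 -0.  ] 10.7 [-0.6 -0.1 -1. ] 15.12
0.45 [ 2.9  1.2 -2.3] [ 0.12 -0.6  -0.01] 10.6 [-0.4 -0.2 -1.2] 15.45
0.3 [ 3.4  0.2 -1.5] [ 0.03 -0.6   0.04] 10.3 [-0.4 -0.2 -1. ] 15.78
0.15 [ 3.3 -0.9 -0.3] [-0.2  -0.65 -0.02] 10.3 [-0.  -0.3 -0.5] 16.1
0.0 [ 2.2 -1.9 -0.4] [-0.24 -0.5  -0.03] 10.7 [-0.1 -0.2 -0.4] 16.43
16.8167 [497.32966695 350.47028581  -8.26184655]
[{'location': [194.5, 322.0], 'conf': 0.92}, {'location': [273.9, 255.9], 'conf': 0.71}, {'location': [174.3, 94.0], 'conf': 0.67}, {'location': [396.4, 320.4], 'conf': 0.2}] expect [591.59599025 252.62426353  50.        ] 18.25
```

View pics/w8.png

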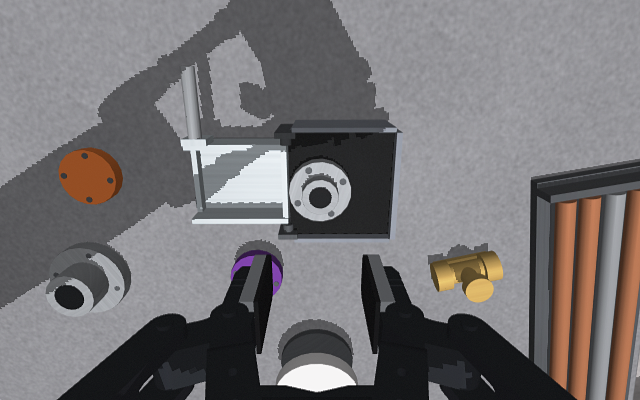

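View pics/s8.png

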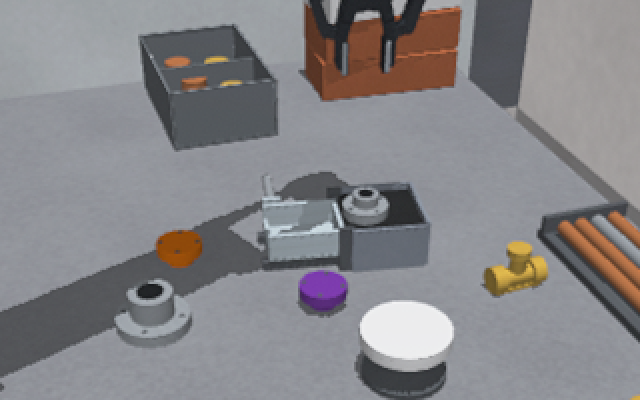

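The tray is lowered and empty. The flange is hub up on the pad (hub at (320,196) in the wrist view). Next I measure the hub, the tray level and the stand.

Run:
```python
from h import *
z=np.load("w8.npz");K,T,d=z["K"],z["T"],z["d"];P=cloud(K,T,d)
c=np.array([591.6,252.6])
rr=np.hypot(P[...,0]-c[0],P[...,1]-c[1])
for lo,hi in((60,67),(74,82)):
    m=(rr<34)&(P[...,2]>lo)&(P[...,2]<hi);Q=P[m];print(lo,len(Q),np.median(Q[:,2]).round(1),cv2.minEnclosingCircle(Q[:,:2].astype(np.float32)),cv2.fitEllipse(cv2.convexHull(Q[:,:2].astype(np.float32))))
t=(P[...,:2]-pin[:2])@px[:2];u=(P[...,:2]-pin[:2])@py[:2]
m=(abs(t)<4)&(abs(u)<25)&(P[...,2]>30);print("pin z",np.median(P[m][:,2]),m.sum())
for n in("scene","side"):
    im,dd=capture(n);K,T=camT(n);P=cloud(K,T,dd)
    m=(np.hypot(P[...,0]-545,P[...,1]-10)<60)&(P[...,2]>54)&(P[...,2]<66);Q=P[m]
    h=cv2.convexHull(Q[:,:2].astype(np.float32));print(n,len(Q),np.median(Q[:,2]),cv2.fitEllipse(h))
```

```text
60 1811 65.0 ((591.220458984375, 247.7200927734375), 27.965587615966797) ((591.2290649414062, 247.84133911132812), (55.23940658569336, 55.51911544799805), 40.47712326049805)
74 1048 79.2 ((591.1049194335938, 247.8492431640625), 16.009780883789062) ((591.28515625, 247.9172821044922), (31.248802185058594, 31.48417091369629), 6.689178943634033)
pin z 56.70902766959685 582
scene 1485 57.93748883662897 ((547.2194213867188, 11.659613609313965), (94.22259521484375, 96.4810562133789), 103.87286376953125)
side 1149 59.960315804140464 ((542.6512451171875, 5.537809371948242), (95.16773986816406, 96.50074005126953), 139.7176971435547)
```

Run:
```python
from h import *
f=np.array([591.2,247.9])
gripper_to(58,60)
move_ptp([f[0],f[1],70],qg)
print(move_linear([f[0],f[1],22],feed=60,stop_force=8),state()["ee_pos"])
gripper_to(0,60)
s=state();print(s["finger_gap"],s["ee_pos"],s["wrist_force"],s["time_s"])
im,d=capture("wrist");cv2.imwrite("pics/w9.png",im[150:400,180:460].repeat(2,0).repeat(2,1))
```

```text
False [591.49918576 247.99077698  22.49763688]
29.43054144042335 [592.99051913 249.08261809  27.592923  ] [-3.69869889  0.03356194 15.45579179] 20.6833
```

View pics/w9.png

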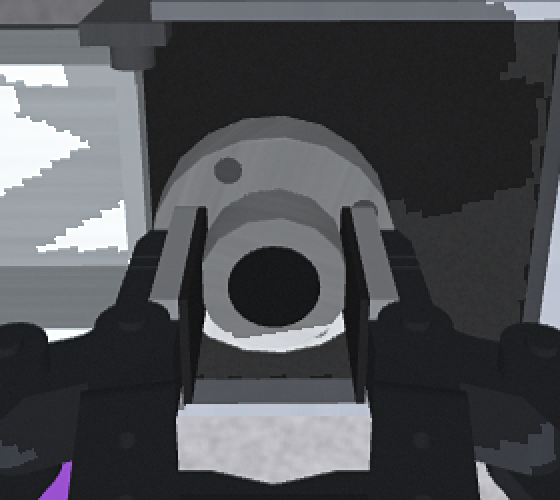

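Hub gripped, with the fingertips on the disc. Lifting, then viewing the stand with the wrist camera.

Run:
```python
from h import *
s=state();p=s["ee_pos"]
move_linear([p[0],p[1],p[2]+90],qg,feed=100)
s=state();print(s["finger_gap"],s["ee_pos"],s["wrist_force"],s["time_s"])
# put the stand in camera view: TCP ~ 90 mm to -y of the stand, high
q0=[0,0.7071068,0.7071068,0]
for y in(-70,-50,-30):
    if inverse_kinematics([545,y,130],q0) is not None: break
print(y);move_ptp([545,y,130],q0)
st=state();im,d=capture("wrist");cv2.imwrite("pics/w10.png",im);K,T=camT("wrist",st);P=cloud(K,T,d)
m=(np.hypot(P[...,0]-545,P[...,1]-9)<60)&(P[...,2]>54)&(P[...,2]<66);Q=P[m]
print(len(Q),np.median(Q[:,2]),cv2.minEnclosingCircle(Q[:,:2].astype(np.float32)),cv2.fitEllipse(cv2.convexHull(Q[:,:2].astype(np.float32))),st["time_s"])
print(landmark_of("stand_top","wrist"))
im,d=capture("side");cv2.imwrite("pics/s10.png",im[60:260,200:520].repeat(2,0).repeat(2,1))
```

```text
29.524032669009667 [592.52965965 248.94294462 116.34611773] [ 0.30019324  0.09140365 -2.89053711] 21.8417
-70
16926 61.14576177420072 ((544.4805908203125, 8.63459300994873), 47.9928092956543) ((544.5116577148438, 8.585772514343262), (95.45664978027344, 95.55879974365234), 108.94212341308594) 23.0667
[{'location': [84.0, 316.2], 'conf': 0.88}]
```

View pics/w10.png

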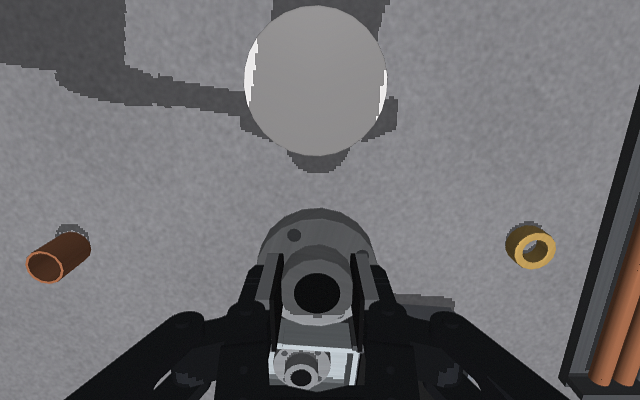

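View pics/s10.png

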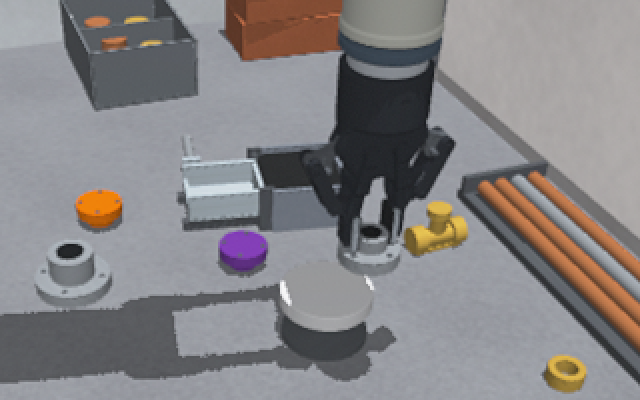

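The wrist view gives the stand centre as (544.5, 8.6), which matches the mean of the two fixed cameras. Placing now.

Run:
```python
from h import *
q0=[0,0.7071068,0.7071068,0]
x,y=544.5,10.0
move_linear([x,y,100],q0,feed=150)
move_linear([x,y,50],feed=100)
print(move_linear([x,y,32],feed=25,stop_force=6));s=state();print(s["ee_pos"],s["wrist_force"])
sleep(0.2)
gripper_to(60);sleep(0.2)
s=state();print(s["finger_gap"],s["time_s"])
move_linear([x,y,150],feed=120)
move_linear([x,y-70,170],feed=150)
st=state();im,d=capture("wrist");cv2.imwrite("pics/w11.png",im);K,T=camT("wrist",st);P=cloud(K,T,d)
r=np.hypot(P[...,0]-544.5,P[...,1]-8.6)
for lo,hi in((56,66),(70,79),(83,94)):
    m=(r<55)&(P[...,2]>lo)&(P[...,2]<hi);Q=P[m];print(lo,len(Q),np.percentile(Q[:,2],[5,50,95]).round(1),cv2.fitEllipse(cv2.convexHull(Q[:,:2].astype(np.float32))))
print(st["time_s"])
im,d=capture("side");cv2.imwrite("pics/s11.png",im[60:260,200:520].repeat(2,0).repeat(2,1))
```

```text
True
[544.65823929   9.9643692   37.52410253] [ 0.15305389 -0.13788474  3.66024756]
59.938471383230954 25.9167
56 7678 [59.8 61.1 62.3] ((544.4267578125, 8.720124244689941), (95.26411437988281, 95.3817138671875), 58.9254035949707)
70 2936 [74.  75.1 76.3] ((544.6798095703125, 8.448991775512695), (55.232364654541016, 55.25627899169922), 64.03453063964844)
83 1621 [88.  89.3 90.6] ((544.7168579101562, 8.416306495666504), (31.17082977294922, 31.293046951293945), 89.80171966552734)
27.65
```

View pics/s11.png

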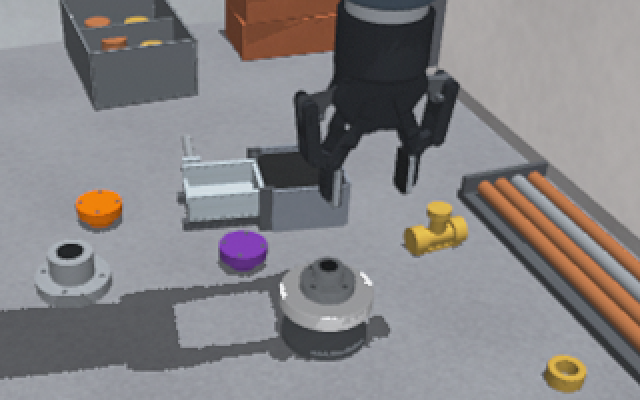

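View pics/w11.png

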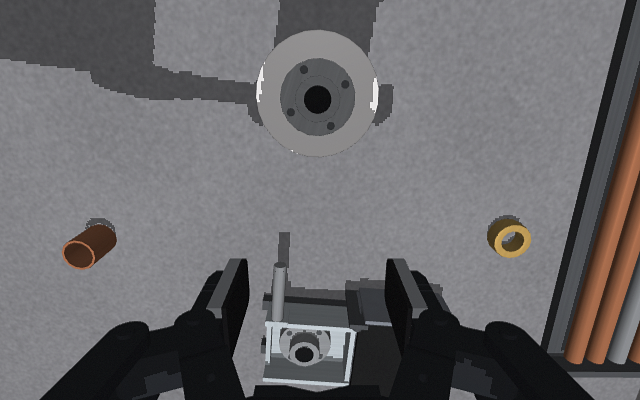

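The flange sits flat, hub up, centred within about 0.5 mm (hub at (317,98) in the wrist view). The tray is lowered and the gripper is clear.

```bash
python3 -c "
from rig import *
print(job_done())"
```

```text
the job is handed in; nothing more can be done
None
```

I swung the upside-down flange's tray to about 2.1 rad by its pin, and the flange toppled hub up onto the pad. I then lowered the tray fully, set the flange on the white stand top, let go, backed off and handed the job in at about 28 s. The hand-in reports no verdict, so I only have my own checks.

**Last checks, all met:**
- **Flange on the stand:** it lies flat and hub up. The disc top is 14 mm and the hub top 28 mm above the stand's top, and its axis is about 0.5 mm from the stand's centre.
- **Tray:** after lowering, the top of the pin measured 56.7 mm, against about 56 mm expected when level. The last pictures still show the tray lowered.
- **Gripper:** it is open and clear of everything.

**Checks that disagreed:**
- **Fingertip position:** the real fingertips lie about 41 mm behind the reported TCP. The first grasp therefore closed on air above the pin, touching nothing; I used the measured offset from then on.
- **Stand position:** the scene and side cameras differed by about 5–6 mm on the stand's centre. The wrist view fell midway between them, and I used that.

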